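# Seat the slide tray on the loading stage against its datum stops

## Robot

A 6-joint arm with a two-finger parallel gripper is mounted at the origin on the work surface. World frame = base frame: x ahead of the robot, y to its left, z up, the work surface at z = 0. Lengths are in m, angles in rad, forces in N, time in s.
With the tool pointing down it reaches from about 0.425 to 0.95 m from the base axis. Payload 3.5 kg.
Tool frame: the origin (TCP) lies midway between the tips of the shut fingers; the grasp point (between the pads) lies 19 mm behind it; z points along the fingers, y is the line along which they close (so a half turn about z gives the same grasp; the last joint's range is limited). The gripper opens to 85 mm and grips with 20 to 120 N. Pads are 22 mm wide; open, the fingers measure 114 mm over their backs; the gripper's body (76 mm by 85 mm) begins 54 mm behind the grasp point. The pads swing forward as they close: fully open they stand 13 mm farther back than shut.
Start: joints at [-1.343, 0.286, 1.577, -0, 1.279, -0.15], TCP at [0.249, -0.627, 0.231] pointing down, gripper open.
Joint ranges: [-2.77, 2.77], [-0.9, 2.22], [0.21, 2.48], [-1.53, 4.67], [0.24, 2.81], [-2.84, 2.84]. Speed limits (rad/s): [2.79, 2.79, 3.14, 3.14, 3.14, 3.14].

## Interface

Orientations are given as a unit quaternion [x, y, z, w].
In Python, from plant import * gives the robot as it stands.
- The arm moves only by the tool move_arm, never from a script. Its argument "moves" is a list of rows, each a list of 3 entries, a list of its own where there are three numbers: the opening, from 0 (shut) to 1 (fully open), then the shift along the tool's x, y, z in m, then the turn, a rotation vector about the tool's x, y, z in rad. A call has exactly 10 rows; each row shifts and turns the commanded pose from where the row before left it, along the tool's axes as they then stand; what a row does not reach is not made up. A row lasts 1/12 s, in which the tool goes at most 41.7 mm and 7.16 degrees, less where a joint would pass 70% of its speed; a pose out of reach is approached as far as the arm can. A call is refused whole if a number of a shift passes 0.0417 or a number of a turn 0.125, either way. A call with a gripper value outside its range is refused whole. The fingers move at their own pace and stop on an object; "grip_force" is the grip in N (left out, the last holds). Time passes only in rows, so rows that do not move let the fingers close, or fill a call up. It gives the time, the measured TCP pose, the force, the opening and the grip force at its end, in the units of the state.
- get_state(): the state, without advancing time (a new reading comes with each control period).
- read_camera(name): name is "side" or "top" or "wrist"; returns the picture (384x512x3 uint8, red, green, blue); there is no depth.
- camera_params(name): a dict with "fx", "fy", "cx", "cy" (pixels), "rvec" (rotation vector, rad) and "tvec" (3), from world to camera coordinates, as OpenCV has them; the wrist camera has in their place "tool_from_camera" (4x4, takes a point from camera to tool coordinates, whose origin is the TCP and whose axes are the flange's). Camera axes: x right, y down, z forward; pixel columns grow to the right and rows downward; lengths in m; the calibration is good to about 2 mm. The wrist camera is an equidistant fisheye: a pixel r from the principal point sees the ray r / f radians off the axis. A picture is of the moment at which its call begins: read the wrist's pose just before it. camera_params takes no time and is no camera call.
- sign_off(): hands the job in; it is judged then, once.
The state is a dict: "time": time; "qpos": joint angles; "dq": joint speeds; "joint_efforts": joint torques, N m; "eef_pos": TCP position; "tcp_rot": TCP orientation; "contact_force": force on the tool from outside, world axes, zero at the start; "wrist_torque": the same for the moment, N m; "opening": opening from 0.0 (shut) to 1.0 (fully open); "finger_force": force on a finger pad.
Only numpy, scipy, OpenCV 4.12 (cv2) and the standard library are available. Lean on these libraries where they do the work, as an engineer would, in place of code of your own. Each camera call takes 0.05 s, during which the arm holds its last target. There are 200 camera calls.

## Task

Seat the slide tray on the loading stage: press it down flat onto the stage face against its spring plungers while it is still clear of the stops, and keep it down while you slide it in under the lips until it is fully home against both the long far stop and the left stop, then let go. Press and push firmly but not hard, because glass slides lie in the tray, and leave the jar and the slide box where they are.

Things in the scene. Friction and masses are not known exactly. Their poses are not given: they have to be found in the camera images.
- stage: Loading stage: heavy fixed black block, 200 mm (its x) by 270 mm (its y), flat top (the stage face) 45 mm above the table. Origin: centre of its underside. Along its far (+x) edge a long aluminium stop, along its left (+y) edge a shorter one; the other two sides are open.
- far_stop (a point): Midpoint, at face level, of the far stop's contact plane (x = +80 mm of the stage): two steel pads 60 mm either side in y. The stop spans y = -90 to +135 mm of the stage. Its lip overhangs the stage 8 mm past the pads; lip underside 14.5 mm, stop top 22.5 mm above the face.
- left_stop (a point): Contact point, at face level, of the left stop's one steel pad (y = +115 mm of the stage). The stop spans x = -72 to +83 mm of the stage, with the same lip: 8 mm overhang, underside 14.5 mm, top 22.5 mm above the face.
- plungers (a point): Middle of four round-headed spring plungers (12 mm across) in the stage, at head height, 6 mm above the face; they stand 31 mm either side in x and 55 mm in y. Each yields straight down from 1.5 N and is level with the face at 1.8 N. They hold the tray so high that its edge strikes the lips instead of passing under.
- stage_home (a point): Point on the stage face, axes as the stage's: the tray's origin comes here, with axes the same way, when the tray is fully home.
- tray: Loose grey plastic slide tray, 120 mm (its x) by 170 mm (its y), 12 mm thick, 0.2 to 0.32 kg, two glass slides on top at y = -43 and +67 mm. Origin: centre of its underside. Starts level on the plungers, short of home by 20 to 32 mm in x, 20 to 35 mm in y, turned up to 0.1 rad. Four 18 mm square windows go through it: once home, the plungers rise into them and it stays down by itself.
- well (a point): Middle of the floor of the tray's finger well: blind, square, 50 x 50 mm, 8 mm deep, in the middle of the tray, its floor 4 mm thick. Made for pressing and pushing the tray with shut fingers. Pressed there with about 15 N the tray lies flat on the face; sliding it so takes up to about 20 N sideways. It springs up again if let go before it is home.
- jar: Bystander: blue specimen jar with a red lid, 70 mm across, 95 mm high, near the left side of the stage. Origin: centre of its underside.
- slidebox: Bystander: closed white and blue slide box, 102 x 77 x 36 mm, near the right side of the stage. Origin: centre of its underside.
There are look-alikes about, which are no part of the job. There is more than one size of the tray; the one meant has the size given above.

How it is judged:
By the outcome, as a careful person would: the job done as asked, in the order asked, and still so for the second after the job is handed in, with the robot touching nothing.
It also fails if it takes over 70 s, if anything falls off the work surface, if the arm or the gripper's body presses on something with over 40 N, if the wrist force passes 120 N, or if a joint passes its speed limit or range.

## Working session

There is one attempt and no reset: what is moved stays moved. The work goes in short steps, Python scripts to look and compute and a tool call to move; the robot and the scene stay as the last step left them, time stands still between calls to the robot, and variables do not carry over. Pictures are saved under pics/ and viewed, at most 10 in all, crops included, and the job is handed in when it is done.

Besides the shell and the picture viewer there is one more tool, called after ">>>" as name(argument=value, ...) on one line, values as JSON. move_arm: Moves the arm, as the interface text tells. Its arguments: {"type":"object","properties":{"moves":{"type":"array"},"grip_force":{"type":"number"}},"required":["moves"]}

```bash
mkdir -p pics; ls; python3 - <<'E'
from plant import *
import cv2
s=get_state();print({k:s[k] for k in('time','eef_pos','tcp_rot','contact_force','opening')})
for n in('top','side','wrist'):
    print(n,camera_params(n))
for n in('top','side'):
    cv2.imwrite(f'pics/{n}0.png',cv2.cvtColor(read_camera(n),cv2.COLOR_RGB2BGR))
E
```

```text
pics
{'time': 0.0, 'eef_pos': array([ 0.24884046, -0.62674279,  0.22993259]), 'tcp_rot': array([ 9.82211624e-01,  1.87773588e-01, -6.04648431e-05, -1.18378432e-03]), 'contact_force': array([-1.06648728,  0.22179986,  0.11723556]), 'opening': 0.9967790784321783}
top {'fx': 429.9849964212472, 'fy': 429.9849964212472, 'cx': 258.22932837135806, 'cy': 186.38713210279923, 'rvec': array([ 2.15183728, -2.17825042,  0.08579593]), 'tvec': array([0.06425341, 0.58269825, 1.04237768])}
side {'fx': 492.042638823841, 'fy': 492.042638823841, 'cx': 256.84059901544373, 'cy': 189.3974687268076, 'rvec': array([ 2.38898894, -0.41926475,  0.17133276]), 'tvec': array([-0.55491314,  0.25647103,  0.9006421 ])}
wrist {'fx': 297.3186396354542, 'fy': 297.3186396354542, 'cx': 256.50350485469926, 'cy': 193.34857012652375, 'tool_from_camera': array([[-5.30440734e-04, -9.53725744e-01, -3.00677443e-01,
         7.78355228e-02],
       [ 9.99999220e-01, -1.65855703e-04, -1.23806915e-03,
         6.22264737e-04],
       [ 1.13090936e-03, -3.00677865e-01,  9.53725088e-01,
        -1.43656973e-01],
       [ 0.00000000e+00,  0.00000000e+00,  0.00000000e+00,
         1.00000000e+00]])}
```

View pics/top0.png

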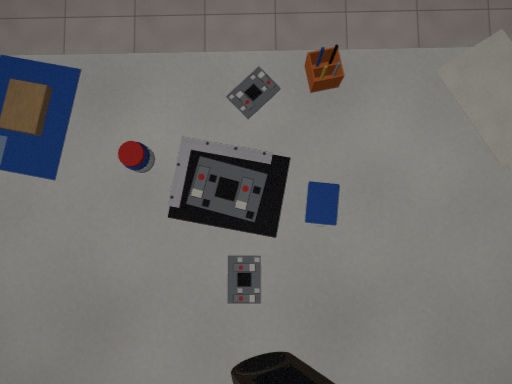

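View pics/side0.png

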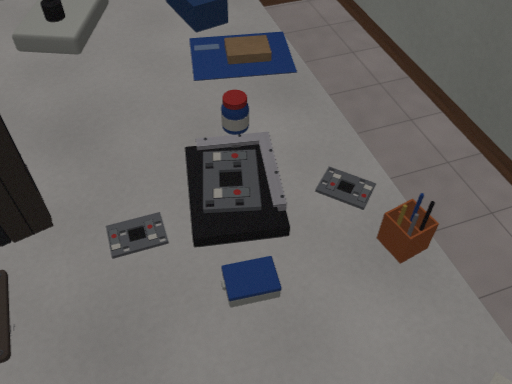

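The top view shows the black stage, with corners near (183,138), (290,157), (276,237) and (169,219). The tray is on it with its well at (227,189), and smaller look-alike trays sit at (253,93) and (244,280). Next I'll enlarge the stage area.

```bash
python3 - <<'E'
import cv2,numpy as np
a=cv2.imread('pics/top0.png')[125:245,160:300]
b=cv2.imread('pics/side0.png')[125:250,175:300]
f=lambda i:cv2.convertScaleAbs(cv2.resize(i,None,fx=4,fy=4,interpolation=cv2.INTER_CUBIC),alpha=1.8,beta=15)
cv2.imwrite('pics/topz.png',f(a));cv2.imwrite('pics/sidez.png',f(b))
E
```

```text
(no output)
```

View pics/topz.png

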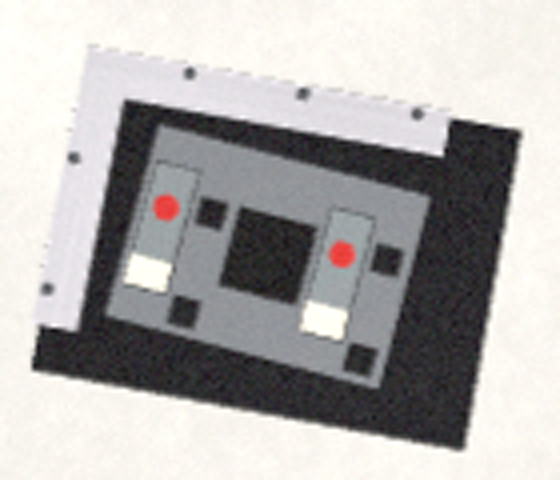

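View pics/sidez.png

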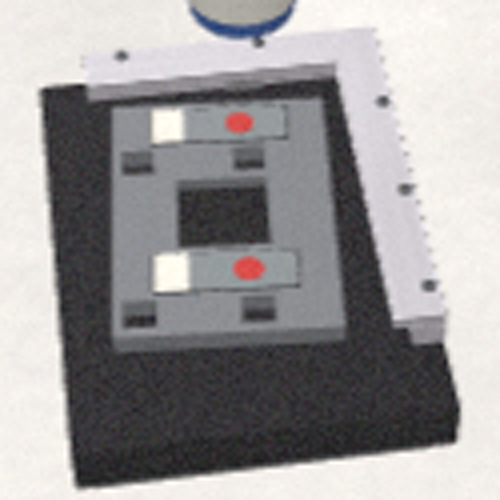

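The zoomed top view shows the tray with corners near (157,124), (432,197), (378,387) and (106,317), the well centred near (268,255), and the lip inner edges forming an L. The side view agrees with that layout. Next I'll measure from contours.

```bash
cat > h.py <<'E'
import cv2,numpy as np
from plant import *
def undist(name,uv,z):
    c=camera_params(name);R,_=cv2.Rodrigues(c['rvec']);o=-R.T@c['tvec']
    uv=np.atleast_2d(uv).astype(float)
    d=np.c_[(uv[:,0]-c['cx'])/c['fx'],(uv[:,1]-c['cy'])/c['fy'],np.ones(len(uv))]@R
    return o+d*((z-o[2])/d[:,2])[:,None]
def poly(mask,eps):
    cs,_=cv2.findContours(mask,cv2.RETR_EXTERNAL,cv2.CHAIN_APPROX_NONE)
    c=max(cs,key=cv2.contourArea);p=cv2.approxPolyDP(c,eps,True)[:,0]
    c=c[:,0].astype(float);L=[];n=len(p)
    for i in range(n):   # refit each edge
        a,b=p[i].astype(float),p[(i+1)%n].astype(float);l=np.hypot(*(b-a));t=(b-a)/l
        s=(c-a)@t;d=(c-a)@[-t[1],t[0]]
        q=c[(abs(d)<eps)&(s>.12*l)&(s<.88*l)]
        L.append(cv2.fitLine(q.astype(np.float32),cv2.DIST_HUBER,0,.01,.01).ravel())
    out=[]
    for i in range(n):
        A,B=L[i-1],L[i]
        k=np.linalg.solve(np.c_[A[:2],-B[:2]],B[2:]-A[2:]);out.append(A[2:]+k[0]*A[:2])
    return np.array(out)
E
python3 - <<'E'
from h import *
S=4
boxes={'top':(160,125,300,245),'side':(175,125,300,250)}
for n,(x0,y0,x1,y1) in boxes.items():
    im=cv2.imread(f'pics/{n}0.png')[y0:y1,x0:x1]
    z=cv2.GaussianBlur(cv2.resize(im,None,fx=S,fy=S,interpolation=cv2.INTER_CUBIC),(7,7),0)
    g=z.max(2); tr=lambda p:(p+.5)/S-.5+[x0,y0]
    print(n,'bright pctl',np.percentile(g,[5,25,50,75,95]))
    m=cv2.morphologyEx((g<128).astype(np.uint8),cv2.MORPH_CLOSE,np.ones((9,9)))
    if n=='top':
        P=tr(poly(m,9));print('stage poly',P.round(1).tolist());
        print('z45',undist(n,P,.045).round(4).tolist());print('z67',undist(n,P,.0675).round(4).tolist())
    t=((g>45)&(g<115)).astype(np.uint8)
    t=cv2.morphologyEx(t,cv2.MORPH_OPEN,np.ones((9,9)))
    t[g>128]=0
    cs,_=cv2.findContours(t,cv2.RETR_EXTERNAL,cv2.CHAIN_APPROX_NONE);c=max(cs,key=cv2.contourArea)
    T=tr(cv2.boxPoints(cv2.minAreaRect(c)))
    print('tray',T.round(1).tolist());
    try:
        T=tr(poly(t,9));print('tray poly',T.round(1).tolist())
    except Exception as e: print(e)
    X=undist(n,T,.063);print(X.round(4).tolist(),'mean',X.mean(0),'sides',np.linalg.norm(X-np.roll(X,1,0),axis=1).round(4))
    k=np.zeros_like(t);cv2.drawContours(k,[c],-1,1,-1)
    w=((g<40)&(k>0)).astype(np.uint8);w=cv2.morphologyEx(w,cv2.MORPH_OPEN,np.ones((9,9)))
    for cc in cv2.findContours(w,cv2.RETR_EXTERNAL,cv2.CHAIN_APPROX_NONE)[0]:
        if cv2.contourArea(cc)>250:
            r=cv2.minAreaRect(cc);print('dark',r[1],undist(n,tr(np.array([r[0]])),.063).round(4))
E
```

```text
top bright pctl [ 15.  39. 120. 131. 134.]
stage poly [[181.6, 135.5], [168.4, 199.1], [166.2, 217.8], [276.4, 238.4], [291.5, 154.8]]
z45 [[0.7113, 0.2459, 0.045], [0.5535, 0.2776, 0.045], [0.5078, 0.2825, 0.045], [0.4548, 0.0142, 0.045], [0.659, -0.0259, 0.045]]
z67 [[0.7063, 0.2415, 0.0675], [0.5519, 0.2725, 0.0675], [0.5072, 0.2773, 0.0675], [0.4554, 0.0148, 0.0675], [0.6552, -0.0245, 0.0675]]
tray [[185.6, 203.5], [198.7, 154.9], [267.4, 173.5], [254.2, 222.0]]
tray poly [[199.4, 155.7], [190.4, 187.4], [202.0, 190.3], [200.6, 197.7], [188.4, 193.9], [185.9, 203.3], [201.3, 207.5], [202.5, 197.9], [211.9, 200.5], [204.8, 208.4], [247.7, 220.0], [245.2, 209.1], [258.6, 213.5], [247.2, 219.4], [254.0, 222.0], [267.1, 173.7]]
[[0.657, 0.1987, 0.063], [0.5799, 0.2204, 0.063], [0.5723, 0.1923, 0.063], [0.5546, 0.1957, 0.063], [0.564, 0.2252, 0.063], [0.5415, 0.2311, 0.063], [0.531, 0.1939, 0.063], [0.5541, 0.191, 0.063], [0.5474, 0.1685, 0.063], [0.5287, 0.1854, 0.063], [0.4996, 0.0828, 0.063], [0.5259, 0.0884, 0.063], [0.5148, 0.0566, 0.063], [0.5012, 0.084, 0.063], [0.4949, 0.0677,
[... 414 characters left out ...]
ght pctl [ 19.  25.  76. 126. 129.]
tray [[200.0, 151.3], [258.1, 148.6], [261.0, 209.4], [202.8, 212.1]]
tray poly [[255.0, 149.0], [220.1, 150.7], [220.1, 159.2], [212.9, 159.9], [212.9, 150.8], [202.6, 151.3], [202.6, 211.6], [261.2, 209.1]]
[[0.6593, 0.2007, 0.063], [0.5821, 0.2221, 0.063], [0.5739, 0.1957, 0.063], [0.5579, 0.1991, 0.063], [0.5664, 0.2273, 0.063], [0.5438, 0.2337, 0.063], [0.4951, 0.063, 0.063], [0.6106, 0.0288, 0.063]] mean [0.57362272 0.17128998 0.063     ] sides [0.1786 0.0802 0.0276 0.0164 0.0295 0.0234 0.1775 0.1204]
dark (10.0, 28.0) [[0.5139 0.0761 0.063 ]]
dark (10.0, 27.0) [[0.573  0.0592 0.063 ]]
dark (57.758544921875, 89.2714614868164) [[0.5771 0.132  0.063 ]]
```

```bash
python3 - <<'E'
from h import *
c=camera_params('top');R,_=cv2.Rodrigues(c['rvec']);print('cam',-R.T@c['tvec'])
S=4;x0,y0,x1,y1=160,125,300,245
im=cv2.imread('pics/top0.png')[y0:y1,x0:x1]
g=cv2.GaussianBlur(cv2.resize(im,None,fx=S,fy=S,interpolation=cv2.INTER_CUBIC),(7,7),0).max(2)
tr=lambda p:(p+.5)/S-.5+[x0,y0]
print('stop',g[60:80,240:280].mean(),'black',g[400:420,300:320].mean(),'table',g[:20].mean(),'tray',g[330:340,220:280].mean())
m=(g<72).astype(np.uint8)
tray=cv2.fillConvexPoly(np.zeros_like(m),np.int32([[157,124],[432,197],[378,387],[106,317]]),1)
m|=tray
m=cv2.morphologyEx(m,cv2.MORPH_OPEN,np.ones((11,11)))
P=tr(poly(m,8));print('px',P.round(1).tolist())
for z in(.045,.0675):
    X=undist('top',P,z)[:,:2];d=np.roll(X,-1,0)-X
    print(z,X.round(4).tolist());print(' len',np.hypot(*d.T).round(4),'ang',np.arctan2(d[:,1],d[:,0]).round(4))
E
```

```text
cam [0.48166751 0.04074449 1.09387078]
stop 128.8375 black 20.2175 table 131.56455357142858 tray 77.56333333333333
px [[190.6, 149.4], [178.9, 207.5], [169.5, 206.1], [167.3, 216.8], [275.4, 237.1], [289.7, 157.4], [272.3, 154.1], [270.3, 163.9]]
0.045 [[0.6762, 0.2235], [0.5324, 0.2516], [0.5362, 0.2746], [0.5101, 0.28], [0.458, 0.0168], [0.6526, -0.0216], [0.6614, 0.0213], [0.6371, 0.0264]]
 len [0.1464 0.0233 0.0266 0.2683 0.1983 0.0438 0.0248 0.2009] ang [ 2.9484  1.4104  2.94   -1.766  -0.1946  1.3699  2.9337  1.3754]
0.0675 [[0.672, 0.2196], [0.5313, 0.2471], [0.535, 0.2696], [0.5095, 0.2748], [0.4585, 0.0173], [0.649, -0.0202], [0.6575, 0.0217], [0.6338, 0.0267]]
 len [0.1433 0.0228 0.0261 0.2625 0.1941 0.0428 0.0242 0.1966] ang [ 2.9484  1.4104  2.94   -1.766  -0.1946  1.3699  2.9337  1.3754]
```

```bash
cat > plan.py <<'E'
from h import *
from scipy.spatial.transform import Rotation as Ro
def plan(goal,turn,n,step=None):
    s=get_state();p=np.array(s['eef_pos']);R=Ro.from_quat(s['tcp_rot'])
    for i in range(n):
        d=R.inv().apply((goal-p)/(n-i))
        d=np.round(d,4);tz=turn/n
        print(d.tolist(),round(tz,4));p=p+R.apply(d);R=R*Ro.from_rotvec([0,0,tz])
    print('end',p,R.as_matrix()[:,0])
E
python3 - <<'E'
from plan import *
p0=get_state()['eef_pos'];g=np.array([.580,.137,.13])
plan(p0+(g-p0)*10/22,-1.0,10)
E
```

```text
[0.0268, -0.0267, 0.0046] -0.1
[0.0293, -0.0239, 0.0046] -0.1
[0.0316, -0.0209, 0.0046] -0.1
[0.0335, -0.0176, 0.0046] -0.1
[0.0351, -0.0142, 0.0046] -0.1
[0.0363, -0.0106, 0.0046] -0.1
[0.0372, -0.0069, 0.0046] -0.1
[0.0377, -0.0031, 0.0046] -0.1
[0.0378, 0.0006, 0.0047] -0.1
[0.0375, 0.0044, 0.0046] -0.1
end [ 0.39937895 -0.27966444  0.18461117] [0.19178703 0.98143449 0.0020173 ]
```

>>> move_arm(moves=[[0,[0.027,-0.027,0.004],[0,0,-0.1]],[0,[0.029,-0.024,0.004],[0,0,-0.1]],[0,[0.032,-0.021,0.004],[0,0,-0.1]],[0,[0.033,-0.018,0.004],[0,0,-0.1]],[0,[0.035,-0.014,0.004],[0,0,-0.1]],[0,[0.036,-0.011,0.004],[0,0,-0.1]],[0,[0.037,-0.007,0.004],[0,0,-0.1]],[0,[0.038,-0.003,0.004],[0,0,-0.1]],[0,[0.038,0.001,0.004],[0,0,-0.1]],[0,[0.037,0.004,0.004],[0,0,-0.1]]], grip_force=40)

```text
time: 0.93
eef_pos: [0.3986, -0.2781, 0.1908]
tcp_rot: [0.77, 0.637, 0.0, -0.0]
contact_force: [1.2, -1.1, 0.0]
opening: 0.001
finger_force: 0.0
```

```bash
python3 - <<'E'
from plan import *
s=get_state();print(s['time'],s['qpos'],s['eef_pos'],s['opening'],s['contact_force'])
plan(np.array([.580,.137,.13]),0,11)
E
```

```text
0.9333 [-8.18338485e-01 -9.96835753e-02  2.06880874e+00  1.68093142e-04
  1.17296485e+00 -6.30041363e-01] [ 0.39864485 -0.27811949  0.19075314] 0.001345068216506732 [ 1.24010944 -1.11103267  0.00153058]
[0.0402, 0.0091, 0.0055] 0.0
[0.0402, 0.0091, 0.0055] 0.0
[0.0401, 0.0091, 0.0055] 0.0
[0.0402, 0.0091, 0.0056] 0.0
[0.0401, 0.0091, 0.0055] 0.0
[0.0402, 0.0092, 0.0056] 0.0
[0.0401, 0.0091, 0.0055] 0.0
[0.0402, 0.0092, 0.0056] 0.0
[0.0401, 0.0091, 0.0055] 0.0
[0.0402, 0.0092, 0.0056] 0.0
[0.0401, 0.0091, 0.0055] 0.0
end [0.5799637  0.13699641 0.1300067 ] [1.87250445e-01 9.82312117e-01 4.18226090e-04]
```

>>> move_arm(moves=[[0,[0.04,0.009,0.005],[0,0,0]],[0,[0.04,0.009,0.005],[0,0,0]],[0,[0.04,0.009,0.005],[0,0,0]],[0,[0.04,0.009,0.005],[0,0,0]],[0,[0.04,0.009,0.005],[0,0,0]],[0,[0.04,0.009,0.005],[0,0,0]],[0,[0.04,0.009,0.005],[0,0,0]],[0,[0.04,0.009,0.005],[0,0,0]],[0,[0.04,0.009,0.005],[0,0,0]],[0,[0.03,0.009,0.005],[0,0,0]]])

```text
time: 1.77
eef_pos: [0.5617, 0.0884, 0.1407]
tcp_rot: [0.771, 0.636, -0.0, -0.0]
contact_force: [0.4, -0.5, 0.4]
opening: -0.001
finger_force: 0.0
```

```bash
python3 - <<'E'
from plan import *
s=get_state();print(s['time'],s['eef_pos'],s['contact_force'])
cv2.imwrite('pics/w1.png',cv2.cvtColor(read_camera('wrist'),cv2.COLOR_RGB2BGR))
R=Ro.from_quat(s['tcp_rot']);print(R.as_matrix().round(4));print((R.inv().apply(np.array([.580,.137,.13])-s['eef_pos'])).round(4))
# project expected well corners, stops, into wrist
c=camera_params('wrist');T=np.linalg.inv(c['tool_from_camera'])
def proj(X):
    t=R.inv().apply(np.array(X)-s['eef_pos']);q=T[:3,:3]@t+T[:3,3];th=np.arctan2(np.hypot(q[0],q[1]),q[2]);ph=np.arctan2(q[1],q[0])
    return (c['cx']+c['fx']*th*np.cos(ph)).round(1),(c['cy']+c['fx']*th*np.sin(ph)).round(1)
for X in([.576,.1331,.063],[.657,.1987,.063],[.5415,.2311,.063],[.4949,.0677,.063],[.6107,.0349,.063],[.672,.2196,.0675]):print(X,proj(X))
E
```

```text
1.7667 [0.56171834 0.08844956 0.14066928] [ 0.44560589 -0.47817522  0.3656565 ]
[[ 1.901e-01  9.818e-01 -6.000e-04]
 [ 9.818e-01 -1.901e-01  5.000e-04]
 [ 4.000e-04 -6.000e-04 -1.000e+00]]
[0.0511 0.0087 0.0107]
[0.576, 0.1331, 0.063] (np.float64(262.7), np.float64(143.4))
[0.657, 0.1987, 0.063] (np.float64(351.7), np.float64(42.5))
[0.5415, 0.2311, 0.063] (np.float64(191.9), np.float64(27.6))
[0.4949, 0.0677, 0.063] (np.float64(182.6), np.float64(239.0))
[0.6107, 0.0349, 0.063] (np.float64(323.6), np.float64(249.7))
[0.672, 0.2196, 0.0675] (np.float64(366.1), np.float64(14.4))
```

View pics/w1.png

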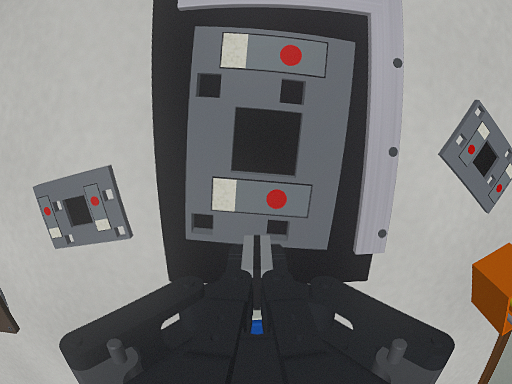

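The wrist view puts the tray corners at (193,26), (355,42), (327,249) and (186,239), and the well at (267,141). That's within about 4 px of my prediction, so I'll go down into the well.

>>> move_arm(moves=[[0,[0.026,0.005,0],[0,0,0]],[0,[0.025,0.005,0],[0,0,0]],[0,[0,0,0],[0,0,0]],[0,[0,0,0.02],[0,0,0]],[0,[0,0,0.02],[0,0,0]],[0,[0,0,0.02],[0,0,0]],[0,[0,0,0.012],[0,0,0]],[0,[0,0,0.006],[0,0,0]],[0,[0,0,0],[0,0,0]],[0,[0,0,0],[0,0,0]]])

```text
time: 2.65
eef_pos: [0.5815, 0.1332, 0.0637]
tcp_rot: [0.772, 0.636, 0.0, 0.0]
contact_force: [0.1, -0.3, 0.5]
opening: 0.001
finger_force: 0.0
```

```bash
python3 - <<'E'
from plan import *
s=get_state();print(s['time'],s['eef_pos'],s['contact_force'])
im=cv2.cvtColor(read_camera('wrist'),cv2.COLOR_RGB2BGR)[60:330,130:400]
cv2.imwrite('pics/w2.png',cv2.resize(im,None,fx=2,fy=2))
E
```

```text
2.65 [0.58148899 0.13318949 0.06371105] [ 0.0828379  -0.30899098  0.48541933]
```

View pics/w2.png

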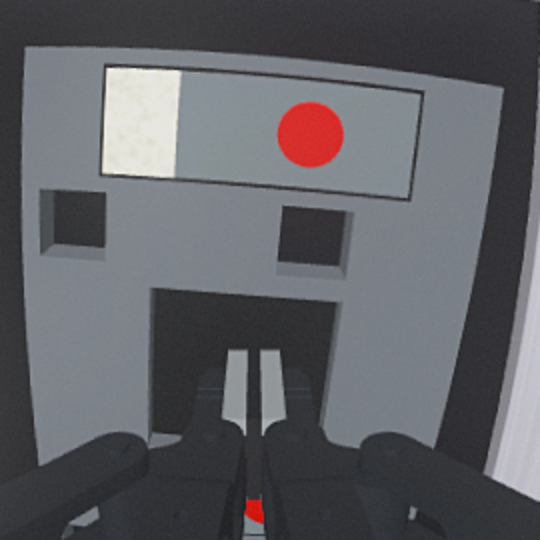

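The fingers are inside the well: the tips are near (255,350) and the well spans about 150 to 340 in the crop, clear of the walls. Now I'll press.

>>> move_arm(moves=[[0,[0,0,0.003],[0,0,0]],[0,[0,0,0.003],[0,0,0]],[0,[0,0,0.002],[0,0,0]],[0,[0,0,0.002],[0,0,0]],[0,[0,0,0.001],[0,0,0]],[0,[0,0,0.001],[0,0,0]],[0,[0,0,0.001],[0,0,0]],[0,[0,0,0],[0,0,0]],[0,[0,0,0],[0,0,0]],[0,[0,0,0],[0,0,0]]])

```text
time: 3.53
eef_pos: [0.5815, 0.1335, 0.0507]
tcp_rot: [0.772, 0.636, 0.0, 0.0]
contact_force: [-0.0, -0.6, 3.3]
opening: 0.0
finger_force: 1.8
```

>>> move_arm(moves=[[0,[0,0,0.001],[0,0,0]],[0,[0,0,0],[0,0,0]],[0,[0,0,0.001],[0,0,0]],[0,[0,0,0],[0,0,0]],[0,[0,0,0],[0,0,0]],[0,[0,0,0],[0,0,0]],[0,[0,0,0],[0,0,0]],[0,[0,0,0],[0,0,0]],[0,[0,0,0],[0,0,0]],[0,[0,0,0],[0,0,0]]])

```text
time: 4.37
eef_pos: [0.5815, 0.1335, 0.0491]
tcp_rot: [0.772, 0.636, 0.0, 0.0]
contact_force: [-1.9, -0.9, 6.6]
opening: -0.0
finger_force: 3.3
```

>>> move_arm(moves=[[0,[0,0,0.0005],[0,0,0]],[0,[0,0,0.0005],[0,0,0]],[0,[0,0,0],[0,0,0]],[0,[0,0,0],[0,0,0]],[0,[0,0,0],[0,0,0]],[0,[0,0,0],[0,0,0]],[0,[0,0,0],[0,0,0]],[0,[0,0,0],[0,0,0]],[0,[0,0,0],[0,0,0]],[0,[0,0,0],[0,0,0]]])

```text
time: 5.2
eef_pos: [0.5816, 0.1335, 0.049]
tcp_rot: [0.772, 0.636, -0.0, 0.0]
contact_force: [-3.6, -1.4, 10.6]
opening: -0.001
finger_force: 5.6
```

>>> move_arm(moves=[[0,[0,0,0.0005],[0,0,0]],[0,[0,0,0.0005],[0,0,0]],[0,[0,0,0.0005],[0,0,0]],[0,[0,0,0],[0,0,0]],[0,[0,0,0],[0,0,0]],[0,[0,0.001,0],[0,0,0]],[0,[0,0.001,0],[0,0,0]],[0,[0,0.001,0],[0,0,0]],[0,[0,0.001,0],[0,0,0]],[0,[0,0.001,0],[0,0,0]]])

```text
time: 6.03
eef_pos: [0.5819, 0.1335, 0.0489]
tcp_rot: [0.772, 0.636, -0.006, -0.005]
contact_force: [-20.8, 1.0, 29.8]
opening: 0.0
finger_force: 14.9
```

>>> move_arm(moves=[[0,[0,0,-0.001],[0,0,0]],[0,[0,0,-0.001],[0,0,0]],[0,[0,0,-0.001],[0,0,0]],[0,[0,0,0],[0,0,0]],[0,[0,0,0],[0,0,0]],[0,[0,0,0],[0,0,0]],[0,[0,0,0],[0,0,0]],[0,[0,0,0],[0,0,0]],[0,[0,0,0],[0,0,0]],[0,[0,0,0],[0,0,0]]])

```text
time: 6.87
eef_pos: [0.5845, 0.1331, 0.0491]
tcp_rot: [0.772, 0.636, -0.002, -0.002]
contact_force: [-5.7, 0.6, 9.0]
opening: -0.003
finger_force: 4.3
```

>>> move_arm(moves=[[0,[0,0,0.0005],[0,0,0]],[0,[0,0.001,0],[0,0,0]],[0,[0,0.001,0],[0,0,0]],[0,[0,0.001,0],[0,0,0]],[0,[0,0.001,0],[0,0,0]],[0,[0,0,0],[0,0,0]],[0,[0,0,0],[0,0,0]],[0,[0,0,0],[0,0,0]],[0,[0,0,0],[0,0,0]],[0,[0,0,0],[0,0,0]]])

```text
time: 7.7
eef_pos: [0.5863, 0.1329, 0.049]
tcp_rot: [0.772, 0.636, -0.004, -0.004]
contact_force: [-13.3, 1.6, 15.2]
opening: 0.001
finger_force: 7.8
```

```bash
cat > tray.py <<'E'
from h import *
# red slide dots + tray in top view -> tray pose in stage coords
C=np.array([.5815,.129]);yaw=-.195;E=np.array([[np.cos(yaw),np.sin(yaw)],[-np.sin(yaw),np.cos(yaw)]])
def dots(im,z):
    a=im.astype(int);m=((a[...,0]>90)&(a[...,1]<70)&(a[...,2]<70)).astype(np.uint8);m[:,:175]=0;m[:140]=0;m[240:]=0
    w=np.clip(a[...,0]-np.maximum(a[...,1],a[...,2]),0,None)
    n,l,s,c=cv2.connectedComponentsWithStats(m);o=[]
    for i in range(1,n):
        if s[i,4]<6: continue
        u,v=c[i].round().astype(int);W=w[v-5:v+6,u-5:u+6].astype(float);W[W<25]=0
        yy,xx=np.mgrid[v-5:v+6,u-5:u+6];o.append([(W*xx).sum()/W.sum(),(W*yy).sum()/W.sum()])
    X=undist('top',np.array(o),z)[:,:2];return (X-C)@E.T*1000
if __name__=='__main__':
    i0=cv2.cvtColor(cv2.imread('pics/top0.png'),cv2.COLOR_BGR2RGB);A=dots(i0,.0635)
    s=get_state();B=dots(read_camera('top'),.0575)
    for n,D in(('start',A),('now',B)):
        D=D[np.argsort(D[:,1])];v=D[-1]-D[0];print(n,D.round(1).tolist(),'len',np.hypot(*v).round(1),'ang',np.arctan2(-v[0],v[1]).round(4),'mid',D.mean(0).round(1))
    print('tip stage mm',(E@(s['eef_pos'][:2]-C)*1000).round(1),s['eef_pos'][2],'F stage',(E@s['contact_force'][:2]).round(1),s['contact_force'][2].round(1))
E
python3 tray.py
```

```text
Traceback (most recent call last):
  File "tray.py", line 15, in <module>
    s=get_state();B=dots(read_camera('top'),.0575)
                    ~~~~^^^^^^^^^^^^^^^^^^^^^^^^^^
  File "tray.py", line 12, in dots
    X=undist('top',np.array(o),z)[:,:2];return (X-C)@E.T*1000
      ~~~~~~^^^^^^^^^^^^^^^^^^^^^
  File "h.py", line 6, in undist
    d=np.c_[(uv[:,0]-c['cx'])/c['fx'],(uv[:,1]-c['cy'])/c['fy'],np.ones(len(uv))]@R
             ~~^^^^^
IndexError: index 0 is out of bounds for axis 1 with size 0
```

```bash
python3 - <<'E'
from h import *
a=cv2.cvtColor(read_camera('side'),cv2.COLOR_RGB2BGR)[110:260,160:310]
b=cv2.cvtColor(read_camera('wrist'),cv2.COLOR_RGB2BGR)
cv2.imwrite('pics/w3.png',b)
o=np.hstack([cv2.resize(a,(400,400),interpolation=cv2.INTER_CUBIC),cv2.resize(b[20:320,110:410],(400,400))])
cv2.imwrite('pics/c3.png',cv2.convertScaleAbs(o,alpha=1.3))
E
```

```text
(no output)
```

View pics/c3.png

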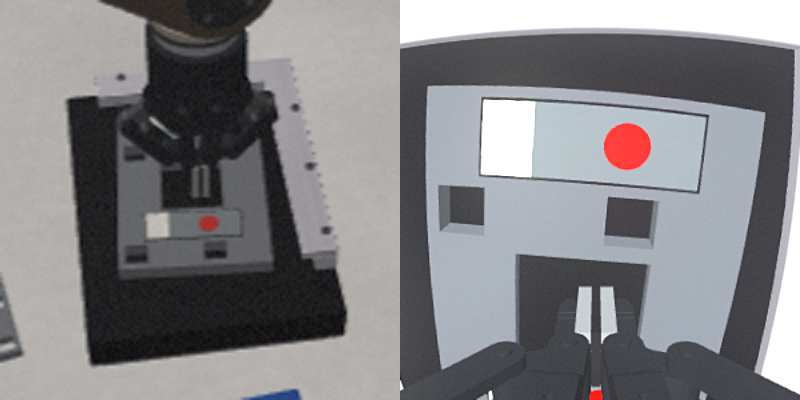

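Side and wrist views agree: the fingers are in the well, and the tray is flat and still clear of the lips. The wrist camera sees one red dot and the side camera sees the other, so I'll get the tray pose from the two.

```bash
cat > tray.py <<'E'
from h import *
from scipy.spatial.transform import Rotation as Ro
C=np.array([.5815,.129]);yaw=-.195
E=np.array([[np.cos(yaw),np.sin(yaw)],[-np.sin(yaw),np.cos(yaw)]])
def reds(im,lim,amin=6):
    a=im.astype(int);x0,y0,x1,y1=lim
    w=np.clip(a[...,0]-np.maximum(a[...,1],a[...,2]),0,None);m=np.zeros(w.shape,np.uint8);m[y0:y1,x0:x1]=w[y0:y1,x0:x1]>45
    n,l,s,_=cv2.connectedComponentsWithStats(m);o=[]
    for i in range(1,n):
        if s[i,4]<amin: continue
        mm=cv2.dilate((l==i).astype(np.uint8),np.ones((3,3)))*w;M=cv2.moments(mm.astype(np.float32));o.append((s[i,4],M['m10']/M['m00'],M['m01']/M['m00']))
    return np.array(sorted(o,reverse=True))[:,1:]
def wray(uv,s,z):
    c=camera_params('wrist');T=c['tool_from_camera'];d=np.array(uv)-[c['cx'],c['cy']];r=np.hypot(*d);t=r/c['fx']
    v=np.r_[d/r*np.sin(t),np.cos(t)];R=Ro.from_quat(s['tcp_rot'])
    o=R.apply(T[:3,3])+s['eef_pos'];v=R.apply(T[:3,:3]@v);return (o+v*(z-o[2])/v[2])[:2]
st=lambda X:E@(X[:2]-C)*1000
rd=lambda f:cv2.cvtColor(cv2.imread(f),cv2.COLOR_BGR2RGB)
if __name__=='__main__':
    T0=undist('top',reds(rd('pics/top0.png'),(185,145,270,225)),.063)
    S0=undist('side',reds(rd('pics/side0.png'),(200,145,265,215)),.063)
    s1=dict(eef_pos=np.array([.56172,.08845,.14067]),tcp_rot=Ro.from_matrix([[.1901,.9818,-.0006],[.9818,-.1901,.0005],[.0004,-.0006,-1]]).as_quat())
    W0=[wray(p,s1,.063) for p in reds(rd('pics/w1.png'),(180,30,360,250),100)]
    k=lambda L:np.array(sorted([st(np.array(p)) for p in L],key=lambda q:q[1]))
    T0,S0,W0=k(T0),k(S0),k(W0)
    print('T0',T0.round(1).tolist(),'S0',S0.round(1).tolist(),'W0',W0.round(1).tolist())
    s=get_state()
    w=read_camera('wrist');si=read_camera('side')
    b=st(undist('side',reds(si,(200,150,275,250)),.057)[0])-S0[0]+T0[0]   # -y dot, bias removed
    a=st(wray(reds(w,(130,20,420,250),100)[0],s,.057))-W0[1]+T0[1]        # +y dot
    v0=T0[1]-T0[0];v=a-b;ang=lambda v:np.arctan2(-v[0],v[1])
    th0=-.083;c0=st(np.array([.576,.1331]));th=th0+ang(v)-ang(v0)
    r=lambda t:np.array([[np.cos(t),-np.sin(t)],[np.sin(t),np.cos(t)]])
    c=(a+b)/2+r(th-th0)@(c0-T0.mean(0))
    print('len',np.hypot(*v0).round(1),np.hypot(*v).round(1),'tray start',c0.round(1),th0,'now',c.round(1),th.round(4),'short',([20,30]-c).round(1))
    tip=st(s['eef_pos']);print('t',s['time'],'tip in tray',(r(-th)@(tip-c)).round(1),'z',s['eef_pos'][2].round(4),'F stage',(E@s['contact_force'][:2]).round(1),s['contact_force'][2].round(1))
E
python3 tray.py
```

```text
T0 [[2.7, -40.7], [11.4, 69.3]] S0 [[4.0, -37.8], [12.9, 72.3]] W0 [[4.7, -40.6], [13.8, 69.8]]
len 110.3 109.7 tray start [-6.2  3. ] -0.083 now [-4.1  2.9] -0.0792 short [24.1 27.1]
t 7.85 tip in tray [7.9 2.4] z 0.049 F stage [-12.1  -0.8] 15.6
```

>>> move_arm(moves=[[0,[0,0.001,0],[0,0,0]],[0,[0,0.001,0],[0,0,0]],[0,[0,0.001,0],[0,0,0]],[0,[0,0.001,0],[0,0,0]],[0,[0,0.001,0],[0,0,0]],[0,[0,0.001,0],[0,0,0]],[0,[0,0.001,0],[0,0,0]],[0,[0,0.001,0],[0,0,0]],[0,[0,0,0],[0,0,0]],[0,[0,0,0],[0,0,0]]])

```text
time: 8.78
eef_pos: [0.5942, 0.1315, 0.049]
tcp_rot: [0.772, 0.636, -0.004, -0.004]
contact_force: [-12.5, 2.6, 14.7]
opening: -0.002
finger_force: 7.6
```

```bash
python3 tray.py|tail -2
```

```text
len 110.3 109.5 tray start [-6.2  3. ] -0.083 now [3.8 3.1] -0.0727 short [16.2 26.9]
t 8.7833 tip in tray [8.1 2.4] z 0.049 F stage [-12.8   0.1] 14.7
```

>>> move_arm(moves=[[0,[0.001,0.0005,0],[0,0,0]],[0,[0.001,0.0005,0],[0,0,0]],[0,[0.001,0.0005,0],[0,0,0]],[0,[0.001,0.0005,0],[0,0,0]],[0,[0.001,0.0005,0],[0,0,0]],[0,[0.001,0.0005,0],[0,0,0]],[0,[0.001,0.0005,0],[0,0,0]],[0,[0.001,0.0005,0],[0,0,0]],[0,[0,0,0],[0,0,0]],[0,[0,0,0],[0,0,0]]])

```text
time: 9.72
eef_pos: [0.602, 0.1362, 0.049]
tcp_rot: [0.772, 0.636, -0.003, -0.001]
contact_force: [-7.4, -4.7, 11.1]
opening: 0.0
finger_force: 5.4
```

```bash
python3 tray.py|tail -2
```

```text
len 110.3 109.5 tray start [-6.2  3. ] -0.083 now [7.3 5.5] -0.0654 short [12.7 24.5]
t 9.7167 tip in tray [11.   6.2] z 0.049 F stage [-6.3 -6. ] 11.1
```

>>> move_arm(moves=[[0,[0.001,0,0.0005],[0,0,0]],[0,[0.001,0,0.0005],[0,0,0]],[0,[0.001,0,0],[0,0,0]],[0,[0.001,0,0],[0,0,0]],[0,[0.001,0,0],[0,0,0]],[0,[0.001,0,0],[0,0,0]],[0,[0.001,0,0],[0,0,0]],[0,[0.001,0,0],[0,0,0]],[0,[0.001,0,0],[0,0,0]],[0,[0,0,0],[0,0,0]]])

```text
time: 10.65
eef_pos: [0.606, 0.144, 0.0491]
tcp_rot: [0.772, 0.636, -0.001, 0.002]
contact_force: [-1.9, -7.6, 9.2]
opening: -0.001
finger_force: 5.1
```

```bash
python3 tray.py|tail -2
```

```text
len 110.3 109.4 tray start [-6.2  3. ] -0.083 now [8.3 7.1] -0.059 short [11.7 22.9]
t 10.65 tip in tray [12.1 13.1] z 0.0491 F stage [-0.4 -7.8] 9.2
```

>>> move_arm(moves=[[0,[0,0,0.0005],[0,0,0]],[0,[0,0,0.0005],[0,0,0]],[0,[0.001,0,0.0005],[0,0,0]],[0,[0.001,0,0],[0,0,0]],[0,[0.001,0,0],[0,0,0]],[0,[0.001,0,0],[0,0,0]],[0,[0.001,0,0],[0,0,0]],[0,[0.001,0,0],[0,0,0]],[0,[0,0,0],[0,0,0]],[0,[0,0,0],[0,0,0]]])

```text
time: 11.58
eef_pos: [0.6079, 0.1485, 0.049]
tcp_rot: [0.771, 0.637, -0.002, 0.003]
contact_force: [-4.8, -10.9, 14.4]
opening: -0.001
finger_force: 7.8
```

```bash
python3 tray.py|tail -2
```

```text
len 110.3 109.5 tray start [-6.2  3. ] -0.083 now [ 9.1 10.8] -0.0516 short [10.9 19.2]
t 11.5833 tip in tray [12.3 14.1] z 0.049 F stage [ -2.6 -11.6] 14.4
```

>>> move_arm(moves=[[0,[0.001,0,0],[0,0,0]],[0,[0.001,0,0],[0,0,0]],[0,[0.001,0,0],[0,0,0]],[0,[0.001,0,0],[0,0,0]],[0,[0.001,0,0],[0,0,0]],[0,[0.001,0,0],[0,0,0]],[0,[0.001,0,0],[0,0,0]],[0,[0.001,0,0],[0,0,0]],[0,[0.001,0,0],[0,0,0]],[0,[0,0,0],[0,0,0]]])

```text
time: 12.52
eef_pos: [0.6102, 0.1574, 0.0491]
tcp_rot: [0.771, 0.636, -0.001, 0.004]
contact_force: [-2.7, -10.2, 12.2]
opening: 0.003
finger_force: 8.6
```

```bash
python3 tray.py|tail -2
```

```text
len 110.3 109.3 tray start [-6.2  3. ] -0.083 now [ 9.9 18.9] -0.0341 short [10.1 11.1]
t 12.5167 tip in tray [12.3 14.9] z 0.0491 F stage [ -0.7 -10.6] 12.2
```

>>> move_arm(moves=[[0,[0,0.001,0],[0,0,0]],[0,[0,0.001,0],[0,0,0]],[0,[0,0.001,0],[0,0,0]],[0,[0,0.001,0],[0,0,0]],[0,[0,0.001,0],[0,0,0]],[0,[0,0.001,0],[0,0,0]],[0,[0,0.001,0],[0,0,0]],[0,[0,0.001,0],[0,0,0]],[0,[0,0,0],[0,0,0]],[0,[0,0,0],[0,0,0]]])

```text
time: 13.45
eef_pos: [0.6113, 0.1576, 0.049]
tcp_rot: [0.771, 0.636, -0.008, -0.003]
contact_force: [-20.1, -6.6, 28.6]
opening: 0.002
finger_force: 15.1
```

```bash
python3 tray.py|tail -2
```

```text
len 110.3 109.2 tray start [-6.2  3. ] -0.083 now [10.6 19.4] -0.0358 short [ 9.4 10.6]
t 13.45 tip in tray [12.6 14.9] z 0.049 F stage [-18.5 -10.4] 28.6
```

>>> move_arm(moves=[[0,[0,0,-0.0005],[0,0,0]],[0,[0,0,-0.0005],[0,0,0]],[0,[0,0,-0.0005],[0,0,0]],[0,[0,0,-0.0005],[0,0,0]],[0,[0,0,-0.0005],[0,0,0]],[0,[0,0,0],[0,0,0]],[0,[0,0,0],[0,0,0]],[0,[0,0,0],[0,0,0]],[0,[0,0,0],[0,0,0]],[0,[0,0,0],[0,0,0]]])

```text
time: 14.38
eef_pos: [0.6134, 0.1584, 0.049]
tcp_rot: [0.772, 0.636, -0.004, -0.002]
contact_force: [-9.2, -3.3, 12.8]
opening: 0.002
finger_force: 8.6
```

```bash
python3 tray.py|tail -2
```

```text
len 110.3 109.3 tray start [-6.2  3. ] -0.083 now [12.4 20.7] -0.0414 short [7.6 9.3]
t 14.3833 tip in tray [12.6 14.9] z 0.049 F stage [-8.4 -5. ] 12.8
```

>>> move_arm(moves=[[0,[0,0.001,0],[0,0,0]],[0,[0,0.001,0],[0,0,0]],[0,[0,0.001,0],[0,0,0]],[0,[0,0.001,0],[0,0,0]],[0,[0,0.001,0],[0,0,0]],[0,[0,0,0],[0,0,0]],[0,[0,0,0],[0,0,0]],[0,[0,0,0],[0,0,0]],[0,[0,0,0],[0,0,0]],[0,[0,0,0],[0,0,0]]])

```text
time: 15.32
eef_pos: [0.6182, 0.1589, 0.049]
tcp_rot: [0.772, 0.636, -0.003, -0.003]
contact_force: [-9.6, -0.9, 11.5]
opening: -0.003
finger_force: 8.3
```

```bash
python3 tray.py|tail -2
```

```text
len 110.3 109.3 tray start [-6.2  3. ] -0.083 now [17.  22.1] -0.0469 short [3.  7.9]
t 15.3167 tip in tray [12.5 14.9] z 0.049 F stage [-9.2 -2.7] 11.5
```

>>> move_arm(moves=[[0,[0.001,0,0],[0,0,0]],[0,[0.001,0,0],[0,0,0]],[0,[0.001,0,0.0005],[0,0,0]],[0,[0.001,0,0],[0,0,0]],[0,[0.001,0,0],[0,0,0]],[0,[0.001,0,0],[0,0,0]],[0,[0.001,0,0],[0,0,0]],[0,[0.001,0,0],[0,0,0]],[0,[0,0,0],[0,0,0]],[0,[0,0,0],[0,0,0]]])

```text
time: 16.25
eef_pos: [0.6199, 0.1628, 0.049]
tcp_rot: [0.771, 0.637, -0.006, 0.0]
contact_force: [-10.3, -10.4, 15.3]
opening: 0.005
finger_force: 10.9
```

```bash
python3 tray.py|tail -2
```

```text
len 110.3 109.3 tray start [-6.2  3. ] -0.083 now [18.1 25.9] -0.0318 short [1.9 4.1]
t 16.25 tip in tray [12.6 15. ] z 0.049 F stage [ -8.1 -12.2] 15.3
```

>>> move_arm(moves=[[0,[0,0.001,0],[0,0,0]],[0,[0,0.001,0],[0,0,0]],[0,[0.001,0,-0.0005],[0,0,0]],[0,[0.001,0,0],[0,0,0]],[0,[0.001,0,0],[0,0,0]],[0,[0.001,0,0],[0,0,0]],[0,[0,0,0],[0,0,0]],[0,[0,0,0],[0,0,0]],[0,[0,0,0],[0,0,0]],[0,[0,0,0],[0,0,0]]])

```text
time: 17.18
eef_pos: [0.6204, 0.1638, 0.049]
tcp_rot: [0.771, 0.637, -0.01, -0.0]
contact_force: [-15.8, -17.3, 19.5]
opening: -0.0
finger_force: 14.0
```

```bash
python3 tray.py|tail -2
```

```text
len 110.3 109.3 tray start [-6.2  3. ] -0.083 now [18.4 26.9] -0.0274 short [1.6 3.1]
t 17.1833 tip in tray [12.7 15.2] z 0.049 F stage [-12.1 -20. ] 19.5
```

>>> move_arm(moves=[[0,[0,0,-0.0005],[0,0,0]],[0,[0,0,-0.0005],[0,0,0]],[0,[0,0,-0.0005],[0,0,0]],[0,[0,0,0],[0,0,0]],[0,[0,0,0],[0,0,0]],[0,[0,0,0],[0,0,0]],[0,[0,0,0],[0,0,0]],[0,[0,0,0],[0,0,0]],[0,[0,0,0],[0,0,0]],[0,[0,0,0],[0,0,0]]])

```text
time: 18.12
eef_pos: [0.6208, 0.1652, 0.0491]
tcp_rot: [0.771, 0.637, -0.008, -0.001]
contact_force: [-11.1, -13.1, 11.0]
opening: 0.002
finger_force: 11.5
```

```bash
python3 tray.py|tail -2
```

```text
len 110.3 109.2 tray start [-6.2  3. ] -0.083 now [18.7 28.3] -0.0223 short [1.3 1.7]
t 18.1167 tip in tray [12.5 15.1] z 0.0491 F stage [ -8.4 -15. ] 11.0
```

>>> move_arm(moves=[[0,[0,0.001,0],[0,0,0]],[0,[0,0.001,-0.0005],[0,0,0]],[0,[0.001,0,0],[0,0,0]],[0,[0,0,0],[0,0,0]],[0,[0,0,0],[0,0,0]],[0,[0,0,0],[0,0,0]],[0,[0,0,0],[0,0,0]],[0,[0,0,0],[0,0,0]],[0,[0,0,0],[0,0,0]],[0,[0,0,0],[0,0,0]]])

```text
time: 19.05
eef_pos: [0.6209, 0.1653, 0.0491]
tcp_rot: [0.771, 0.637, -0.011, -0.002]
contact_force: [-16.1, -15.1, 13.5]
opening: 0.001
finger_force: 12.8
```

```bash
python3 tray.py|tail -2
```

```text
len 110.3 109.3 tray start [-6.2  3. ] -0.083 now [18.7 28.4] -0.0219 short [1.3 1.6]
t 19.05 tip in tray [12.6 15.1] z 0.0491 F stage [-12.9 -17.9] 13.5
```

```bash
python3 - <<'E'
from h import *
b=cv2.cvtColor(read_camera('wrist'),cv2.COLOR_RGB2BGR)[0:330,90:450]
cv2.imwrite('pics/w4.png',cv2.convertScaleAbs(cv2.resize(b,None,fx=1.8,fy=1.8,interpolation=cv2.INTER_CUBIC),alpha=1.3))
E
```

```text
(no output)
```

View pics/w4.png

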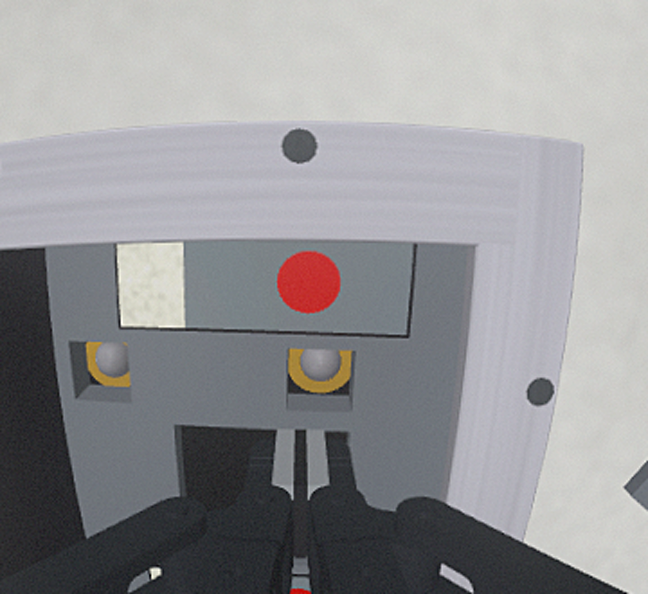

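The wrist view shows the plungers showing in the windows at (112,357) and (320,365) and both lips over the tray edges. I'll get the tray's yaw against the stops from the edge lines.

```bash
python3 - <<'E'
from tray import *
s=get_state()
def P(U,z): return st(wray(np.array([90+(U[0]+.5)/1.8-.5,(U[1]+.5)/1.8-.5]),s,z))
for n,a,b,z in(('lip y',(50,246),(470,243),.0675),('slide',(122,327.5),(408,336.5),.0578),('lip x',(478,246),(449,500),.0675),('tray near',(47,250),(87,530),.057),('well y wall',(183,427),(346,432),.057),('well near wall',(178,430),(181,490),.057),('win far',(290,351),(351,351),.057),('win near',(72,342),(130,342),.057),('slide label',(118,245),(120,325),.0578)):
    A,B=P(a,z),P(b,z);d=B-A;print(n,A.round(1),B.round(1),'ang',np.arctan2(d[1],d[0]).round(3))
E
```

```text
lip y [-30.5 107.8] [ 73.1 108.1] ang 0.003
slide [-15.9  83.5] [61.  81.7] ang -0.025
lip x [ 75.2 107.5] [75.3 36.3] ang -1.57
tray near [-37.1 105.5] [-38.8  12.8] ang -1.59
well y wall [-0.9 53.7] [45.6 53.1] ang -0.014
well near wall [-2.5 52.7] [-3.6 31.9] ang -1.623
win far [29.9 77. ] [46.1 77.2] ang 0.01
win near [-32.1  79. ] [-14.2  79.2] ang 0.007
slide label [-15.2 106.1] [-16.4  84.3] ang -1.624
```

>>> move_arm(moves=[[0,[-0.001,0,0],[0,0,0]],[0,[-0.001,0,0],[0,0,0]],[0,[-0.001,0,0],[0,0,0]],[0,[0,0.001,0],[0,0,-0.01]],[0,[0,0.001,0],[0,0,-0.01]],[0,[0,0,-0.0005],[0,0,-0.01]],[0,[0,0,0],[0,0,-0.01]],[0,[0,0,0],[0,0,0]],[0,[0,0,0],[0,0,0]],[0,[0,0,0],[0,0,0]]])

```text
time: 20.03
eef_pos: [0.6218, 0.165, 0.049]
tcp_rot: [0.758, 0.652, -0.009, -0.004]
contact_force: [-14.9, -7.4, 11.3]
opening: -0.001
finger_force: 12.1
```

```bash
python3 tray.py|tail -2
```

```text
len 110.3 109.3 tray start [-6.2  3. ] -0.083 now [18.8 28.5] -0.022 short [1.2 1.5]
t 20.0333 tip in tray [13.5 15. ] z 0.049 F stage [-13.2 -10.1] 11.3
```

>>> move_arm(moves=[[0,[0,-0.0005,0.0005],[0,0,0.01]],[0,[-0.001,-0.0005,0],[0,0,0.01]],[0,[-0.001,-0.0005,0.0005],[0,0,0.01]],[0,[-0.001,-0.0005,0],[0,0,0.01]],[0,[0,-0.0005,0.0005],[0,0,0]],[0,[0,-0.0005,0],[0,0,0]],[0,[0,0,0],[0,0,0]],[0,[0,0,0],[0,0,0]],[0,[0,0,0],[0,0,0]],[0,[0,0,0],[0,0,0]]])

```text
time: 20.97
eef_pos: [0.6225, 0.1647, 0.0491]
tcp_rot: [0.772, 0.636, -0.003, -0.002]
contact_force: [-6.9, -0.8, 7.6]
opening: 0.001
finger_force: 5.2
```

```bash
python3 tray.py|tail -2
```

```text
len 110.3 109.3 tray start [-6.2  3. ] -0.083 now [18.7 28.4] -0.0215 short [1.3 1.6]
t 20.9667 tip in tray [14.2 14.8] z 0.0491 F stage [-6.6 -2.1] 7.6
```

>>> move_arm(moves=[[0,[0,-0.001,0.0005],[0,0,0]],[0,[-0.002,0,0],[0,0,0]],[0,[-0.002,0,0],[0,0,0]],[0,[-0.002,0,0],[0,0,0]],[0,[-0.002,0,0],[0,0,0]],[0,[-0.002,0,0],[0,0,0]],[0,[-0.002,0,0],[0,0,0]],[0,[-0.002,0,0],[0,0,0]],[0,[0,0,0],[0,0,0]],[0,[0,0,0],[0,0,0]]])

```text
time: 21.9
eef_pos: [0.6206, 0.1535, 0.0491]
tcp_rot: [0.772, 0.635, 0.001, -0.002]
contact_force: [-3.5, 7.2, 5.2]
opening: 0.002
finger_force: 4.2
```

```bash
python3 tray.py|tail -2
```

```text
len 110.3 109.4 tray start [-6.2  3. ] -0.083 now [19.  27.2] -0.0147 short [1.  2.8]
t 21.9 tip in tray [14.6  4.7] z 0.0491 F stage [-4.9  6.3] 5.2
```

>>> move_arm(moves=[[0,[0,-0.0005,0.0005],[0,0,0]],[0,[-0.002,0,0],[0,0,0]],[0,[-0.002,0,0],[0,0,0]],[0,[-0.002,0,0],[0,0,0]],[0,[-0.002,0,0],[0,0,0]],[0,[-0.002,0,0],[0,0,0]],[0,[-0.002,0,0],[0,0,0]],[0,[0,0,0.0005],[0,0,0]],[0,[0,0,0],[0,0,0]],[0,[0,0,0],[0,0,0]]])

```text
time: 22.83
eef_pos: [0.6184, 0.1422, 0.0491]
tcp_rot: [0.772, 0.635, 0.001, -0.002]
contact_force: [-3.1, 6.5, 9.4]
opening: 0.0
finger_force: 5.7
```

```bash
python3 tray.py|tail -2
```

```text
len 110.3 109.6 tray start [-6.2  3. ] -0.083 now [19.2 26.9] -0.0118 short [0.8 3.1]
t 22.8333 tip in tray [14.5 -6.6] z 0.0491 F stage [-4.3  5.8] 9.4
```

>>> move_arm(moves=[[0,[0.001,0.001,0],[0,0,0]],[0,[0,0.001,-0.0005],[0,0,0]],[0,[0,0.001,0],[0,0,0]],[0,[0,0.001,-0.0005],[0,0,0]],[0,[0,0,0],[0,0,0]],[0,[0,0,0],[0,0,0]],[0,[0,0,0],[0,0,0]],[0,[0,0,0],[0,0,0]],[0,[0,0,0],[0,0,0]],[0,[0,0,0],[0,0,0]]])

```text
time: 23.77
eef_pos: [0.6186, 0.1422, 0.049]
tcp_rot: [0.772, 0.636, -0.003, -0.005]
contact_force: [-12.3, 5.6, 12.5]
opening: 0.0
finger_force: 8.5
```

```bash
python3 tray.py|tail -2
```

```text
len 110.3 109.6 tray start [-6.2  3. ] -0.083 now [19.2 26.9] -0.0114 short [0.8 3.1]
t 23.7667 tip in tray [14.7 -6.6] z 0.049 F stage [-13.2   3.1] 12.5
```

>>> move_arm(moves=[[0,[0,0.001,-0.0005],[0,0,0]],[0,[0,0.001,-0.0005],[0,0,0]],[0,[0,0,-0.0005],[0,0,0]],[0,[0,0,0],[0,0,0]],[0,[0,0,0],[0,0,0]],[0,[0,0,0],[0,0,0]],[0,[0,0,0],[0,0,0]],[0,[0,0,0],[0,0,0]],[0,[0,0,0],[0,0,0]],[0,[0,0,0],[0,0,0]]])

```text
time: 24.7
eef_pos: [0.6191, 0.1418, 0.0491]
tcp_rot: [0.772, 0.636, -0.005, -0.006]
contact_force: [-12.2, 5.2, 10.5]
opening: -0.001
finger_force: 8.7
```

```bash
python3 tray.py|tail -2
```

```text
len 110.3 109.6 tray start [-6.2  3. ] -0.083 now [19.4 26.5] -0.0074 short [0.6 3.5]
t 24.7 tip in tray [15.  -6.5] z 0.0491 F stage [-13.    2.8] 10.5
```

>>> move_arm(moves=[[0,[0.001,0.001,0],[0,0,0]],[0,[0,0.001,-0.0005],[0,0,0]],[0,[0,0,0],[0,0,0]],[0,[0,0,0],[0,0,0]],[0,[0.001,0,0],[0,0,0]],[0,[0.001,0,0],[0,0,0]],[0,[0.001,0,0],[0,0,0]],[0,[0.001,0,0],[0,0,0]],[0,[0,0,0],[0,0,0]],[0,[0,0,0],[0,0,0]]])

```text
time: 25.63
eef_pos: [0.6193, 0.1421, 0.0491]
tcp_rot: [0.771, 0.636, -0.011, -0.006]
contact_force: [-19.9, -6.1, 15.4]
opening: -0.0
finger_force: 13.0
```

```bash
python3 tray.py|tail -2
```

```text
len 110.3 109.6 tray start [-6.2  3. ] -0.083 now [19.5 26.5] -0.0059 short [0.5 3.5]
t 25.6333 tip in tray [15.1 -6.2] z 0.0491 F stage [-18.3  -9.9] 15.4
```

>>> move_arm(moves=[[0,[0,-0.001,0],[0,0,0]],[0,[0,-0.001,0],[0,0,0]],[0,[0.002,-0.001,0],[0,0,0]],[0,[0.002,0,0.0005],[0,0,0]],[0,[0.002,0,0],[0,0,0]],[0,[0.002,0,0.0005],[0,0,0]],[0,[0.002,0,0],[0,0,0]],[0,[0.002,0,0],[0,0,0]],[0,[0,0,0],[0,0,0]],[0,[0,0,0],[0,0,0]]])

```text
time: 26.57
eef_pos: [0.6216, 0.1527, 0.049]
tcp_rot: [0.771, 0.636, -0.009, -0.002]
contact_force: [-14.8, -10.3, 13.8]
opening: -0.001
finger_force: 11.1
```

```bash
python3 tray.py|tail -2
```

```text
len 110.3 109.3 tray start [-6.2  3. ] -0.083 now [19.9 26.9] 0.0007 short [0.1 3.1]
t 26.5667 tip in tray [14.9  4. ] z 0.049 F stage [-12.5 -13. ] 13.8
```

>>> move_arm(moves=[[0,[0.002,-0.001,0],[0,0,0]],[0,[0.002,0,0],[0,0,0]],[0,[0.002,0,0],[0,0,0]],[0,[0.002,0,0],[0,0,0]],[0,[0.001,0,0],[0,0,0]],[0,[0.001,0,0],[0,0,0]],[0,[0.001,0,0],[0,0,0]],[0,[0,0,0],[0,0,0]],[0,[0,0,0],[0,0,0]],[0,[0,0,0],[0,0,0]]])

```text
time: 27.5
eef_pos: [0.6236, 0.1633, 0.0491]
tcp_rot: [0.771, 0.636, -0.008, -0.001]
contact_force: [-12.4, -11.0, 12.9]
opening: 0.004
finger_force: 12.5
```

```bash
python3 tray.py|tail -2
```

```text
len 110.3 109.3 tray start [-6.2  3. ] -0.083 now [19.9 26.9] 0.0004 short [0.1 3.1]
t 27.5 tip in tray [14.8 15. ] z 0.0491 F stage [-10.  -13.2] 12.9
```

>>> move_arm(moves=[[0,[0.001,-0.0005,0],[0,0,0]],[0,[0.001,-0.0005,0],[0,0,0]],[0,[0.001,0,0],[0,0,0]],[0,[0.001,0,0],[0,0,0]],[0,[0,0,0],[0,0,0]],[0,[0,0,0],[0,0,0]],[0,[0,0,0],[0,0,0]],[0,[0,0,0],[0,0,0]],[0,[0,0,0],[0,0,0]],[0,[0,0,0],[0,0,0]]])

```text
time: 28.43
eef_pos: [0.6241, 0.1661, 0.0491]
tcp_rot: [0.771, 0.636, -0.008, -0.0]
contact_force: [-10.3, -15.0, 10.7]
opening: -0.0
finger_force: 12.7
```

```bash
python3 tray.py|tail -2
```

```text
len 110.3 109.3 tray start [-6.2  3. ] -0.083 now [19.8 29.6] -0.001 short [0.2 0.4]
t 28.4333 tip in tray [14.8 15.1] z 0.0491 F stage [ -7.2 -16.7] 10.7
```

One more y push to confirm contact.

>>> move_arm(moves=[[0,[0.001,0,0],[0,0,0]],[0,[0.001,0,0],[0,0,0]],[0,[0,0,0],[0,0,0]],[0,[0,0.001,0],[0,0,0]],[0,[0,0.001,0],[0,0,0]],[0,[0,0,0],[0,0,0]],[0,[0,0,0],[0,0,0]],[0,[0,0,0],[0,0,0]],[0,[0,0,0],[0,0,0]],[0,[0,0,0],[0,0,0]]])

```text
time: 29.37
eef_pos: [0.6242, 0.1662, 0.0491]
tcp_rot: [0.771, 0.637, -0.012, -0.001]
contact_force: [-16.8, -19.2, 15.5]
opening: 0.001
finger_force: 16.1
```

```bash
python3 tray.py|tail -2
```

```text
len 110.3 109.3 tray start [-6.2  3. ] -0.083 now [19.8 29.6] -0.0007 short [0.2 0.4]
t 29.3667 tip in tray [14.9 15.1] z 0.0491 F stage [-12.8 -22.1] 15.5
```

>>> move_arm(moves=[[0,[-0.001,-0.0005,0],[0,0,0]],[0,[-0.001,-0.0005,0],[0,0,0]],[0,[-0.001,-0.0005,0],[0,0,0]],[0,[-0.001,-0.0005,0],[0,0,0]],[0,[0,0,0],[0,0,0]],[0,[0,0,0],[0,0,0]],[0,[0,0,0],[0,0,0]],[0,[0,0,0],[0,0,0]],[0,[0,0,0],[0,0,0]],[0,[0,0,0],[0,0,0]]])

```text
time: 30.3
eef_pos: [0.6241, 0.1661, 0.0491]
tcp_rot: [0.772, 0.636, -0.006, -0.001]
contact_force: [-9.1, -9.5, 9.2]
opening: -0.001
finger_force: 11.0
```

```bash
python3 tray.py|tail -2
```

```text
len 110.3 109.3 tray start [-6.2  3. ] -0.083 now [19.8 29.6] -0.0011 short [0.2 0.4]
t 30.3 tip in tray [14.8 15. ] z 0.0491 F stage [ -7.1 -11.1] 9.2
```

>>> move_arm(moves=[[0,[-0.001,-0.0005,0],[0,0,0]],[0,[-0.001,-0.0005,0],[0,0,0]],[0,[-0.001,-0.0005,0],[0,0,0]],[0,[0,0,0],[0,0,0]],[0,[0,0,-0.001],[0,0,0]],[0,[0,0,-0.001],[0,0,0]],[0,[-0.001,-0.001,-0.001],[0,0,0]],[0,[-0.001,-0.001,-0.001],[0,0,0]],[0,[0,0,-0.002],[0,0,0]],[0,[0,0,-0.002],[0,0,0]]])

```text
time: 31.23
eef_pos: [0.6238, 0.1653, 0.0586]
tcp_rot: [0.772, 0.636, 0.001, 0.0]
contact_force: [-1.0, 0.9, -0.5]
opening: 0.001
finger_force: 0.0
```

```bash
python3 tray.py|tail -2
```

```text
len 110.3 109.4 tray start [-6.2  3. ] -0.083 now [19.8 29.6] -0.0009 short [0.2 0.4]
t 31.2333 tip in tray [14.7 14.2] z 0.0586 F stage [-1.2  0.7] -0.5
```

The tray stayed in place. Next I'll lift clear and retreat so the top camera can see it.

>>> move_arm(moves=[[0,[0,0,-0.005],[0,0,0]],[0,[0,0,-0.01],[0,0,0]],[0,[0,0,-0.03],[0,0,0]],[0,[0,0,-0.04],[0,0,0]],[0,[0,0,-0.04],[0,0,0]],[0,[-0.04,0,0],[0,0,0]],[0,[-0.04,0,0],[0,0,0]],[0,[-0.04,0,0],[0,0,0]],[0,[-0.04,0,0],[0,0,0]],[0,[-0.04,0,0],[0,0,0]]])

```text
time: 32.17
eef_pos: [0.5844, -0.0328, 0.1843]
tcp_rot: [0.772, 0.636, 0.001, 0.001]
contact_force: [-0.0, 0.5, 0.3]
opening: 0.002
finger_force: 0.0
```

>>> move_arm(moves=[[0,[-0.04,0,0],[0,0,0]],[0,[-0.04,0,0],[0,0,0]],[0,[-0.04,0,0],[0,0,0]],[0,[-0.04,0,0],[0,0,0]],[0,[-0.04,0,0],[0,0,0]],[0,[0,0,0],[0,0,0]],[0,[0,0,0],[0,0,0]],[0,[0,0,0],[0,0,0]],[0,[0,0,0],[0,0,0]],[0,[0,0,0],[0,0,0]]])

```text
time: 33.0
eef_pos: [0.5467, -0.2261, 0.183]
tcp_rot: [0.771, 0.636, 0.0, -0.0]
contact_force: [0.1, 0.9, -0.3]
opening: -0.0
finger_force: 0.0
```

```bash
python3 - <<'E'
from tray import *
t=read_camera('top');si=read_camera('side')
for n,i,l in(('top',t,(180,135,290,230)),('side',si,(195,135,285,220))):
    X=[st(p) for p in undist(n,reds(i,l),.057)];print(n,np.round(X,1).tolist())
f=lambda i,x,y:cv2.resize(cv2.cvtColor(i,cv2.COLOR_RGB2BGR)[y:y+140,x:x+140],(400,400),interpolation=cv2.INTER_CUBIC)
cv2.imwrite('pics/end.png',cv2.convertScaleAbs(np.hstack([f(t,160,115),f(si,170,110)]),alpha=1.6))
E
```

```text
top [[32.1, -12.7], [32.1, 97.4]]Traceback (most recent call last):
  File "<stdin>", line 4, in <module>
  File "tray.py", line 12, in reds
    return np.array(sorted(o,reverse=True))[:,1:]
           ~~~~~~~~~~~~~~~~~~~~~~~~~~~~~~~~^^^^^^
IndexError: too many indices for array: array is 1-dimensional, but 2 were indexed
```

The top view puts the tray origin at (19.8, 30.0) mm in stage axes, with home at (20, 30), and yaw within about 0.004 rad. The readings didn't change after letting go, so the tray is staying down.

```bash
python3 -c "
from plant import *
print(sign_off())"
```

```text
the job is handed in; nothing more can be done
None
```

The tray is seated flat and home against both stops: it measured within about 0.5 mm and 0.004 rad of home. It stayed down after I let go, and the job was handed in at 33 s. The press and push forces went above your guide at times: the downward press peaked near 30 N twice, and the sideways push reached about 25 N in the final check against the stops. I gave the jar and slide box a wide berth but did not re-check them in a final picture.

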